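# Check a heating insert on the spring gauge, long side then short end

### The job

Check the two-vial heating insert on the spring gauge: hold it upright by its post and push one of its long sides square against the middle of the sprung bar until the bar has gone in about 10 mm, hold it a moment without driving the bar to its stop, draw back so that the bar springs out, then turn the insert a quarter turn and do the same with one of its short ends. Then set the insert down gently, upright on the floor of the shallow tray, and let go. Leave the small bottles and the jar where they stand.

Things in the scene. Friction and masses are not known exactly. Their poses are not given: they have to be found in the camera images.
- insert_center (a point): Loose aluminium heating insert, 0.28 kg: block 72 (x) x 40 (y) x 42 mm with two open 17.5 mm holes side by side along x in its top; between them a square steel post 16 x 16, 40 mm tall, faces parallel to the block's. Stands upright, any yaw. Point: on the post's axis, 41 mm above the underside; the post reaches 1 to 41 mm above it. Long sides face +-y, 20 mm from the point; short ends face +-x, 36 mm from it.
- gauge: Fixed spring gauge. Origin: centre of its underside, z up. Steel bed plate 170 (x) x 100 (y) x 6 mm; at its +x end a grey housing with a scale, 92 mm wide, x = 42 to 85 mm, top 38 mm above the table (pointer 42). A steel bar stands in front of the housing; the bed in front of the bar (x = -85 to 15 mm) is bare, and the insert can stand or slide on it.
- bar_face (a point): Centre of the front face of the gauge's sprung bar as it stands at rest, 24 mm above the table (18 mm above the bed); fixed to the gauge, does not move with the bar. Axes as the gauge's: x points into the gauge (the way to push), y along the bar, z up. The bar is 70 mm wide (y) and 20 mm high.
- bar (a joint): How far the gauge's bar is pushed in along the gauge's +x, in m: 0 at rest, hard stop at 0.016. Spring of 150 N/m with about 1 N preload (about 2.5 N at 10 mm); it springs back when let go.
- tray: Fixed shallow open tray of dark steel, 120 (x) x 150 (y) x 14 mm high, walls and floor 3 mm thick. Origin: centre of its underside; its inner floor is 3 mm above the table.
- reagent_bottle: Dark square reagent bottle with black cap, 35 x 31 x 60 mm, loose; origin at the centre of its underside. Bystander.
- white_jar: White round jar with screw lid, 34 mm across, 45 mm tall, loose; origin at the centre of its underside. Bystander.
- dropper_bottle: White dropper bottle with pointed cap, 25 mm across, 66 mm tall, loose; origin at the centre of its underside. Bystander.

How it is judged:
By the outcome, as a careful person would: the job done as asked, in the order asked, and still so for the second after the job is handed in, with the robot touching nothing.
It also fails if it takes over 58 s, if anything falls off the work surface, if the arm or the gripper's body presses on something with over 40 N, if the wrist force passes 120 N, or if a joint passes its speed limit or range.

### The arm

A 6-joint arm with a two-finger parallel gripper is mounted at the origin on a cart in front of the work surface, level with it; the furniture and walls round the work are solid. World frame = base frame: x ahead of the robot, y to its left, z up, the work surface at z = 0. Lengths are in m, angles in degrees, forces in N, time in s.
With the tool pointing down it reaches from about 0.4 to 0.825 m from the base axis. Payload 7 kg.
Tool frame: the origin (TCP) lies midway between the tips of the shut fingers; the grasp point (between the pads) lies 19 mm behind it (ctrl.hold_point_z is the distance from the TCP to the grasp point, in m); z points along the fingers, y is the line along which they close (so a half turn about z gives the same grasp; the last joint's range is limited). The gripper opens to 88 mm and grips with 3 to 60 N. Pads are 19 mm wide; open, the fingers measure 130 mm over their backs; the gripper's body (78 mm by 193 mm) begins 47 mm behind the grasp point.
Start: joints at [84.059, 20.546, 0.682, 0, -70.136, -16.507], TCP at [0.258, 0.624, 0.227] pointing down, gripper open.
Joint ranges: [-176.03, 176.03], [-82.01, 121.73], [-58.28, 71.71], [-173.87, 95.51], [-174.79, -0.11], [-173.66, 173.66]. Speed limits (degrees/s): [136.94, 136.94, 172.46, 180, 180, 180].

### API

Orientations are given as [roll, pitch, yaw] about the fixed x, y, z axes, in that order (R = Rz(yaw) Ry(pitch) Rx(roll)).
In Python, from plant import ctrl gives the robot as it stands.
- The arm moves only by the tool apply_moves, never from a script. Its argument "deltas" is a list of rows, each an object with "fingers": the finger opening in mm, from 0 to 87.6; "delta_pos": the shift along the tool's x, y, z in mm, a list of three; "angular": the turn, a rotation vector about the tool's x, y, z in degrees, a list of three. A call has 1 to 10 rows; each row is the pose to reach, as a shift and turn from the pose commanded when the call began, along the tool's axes at that moment; what a row does not reach only later rows make up. A row lasts 1/10 s, in which the tool goes at most 50 mm and 8.59 degrees, less where a joint would pass 70% of its speed; a pose out of reach is approached as far as the arm can. A call with a gripper value outside its range is refused whole. The fingers move at their own pace and stop on an object; the grip force is fixed at half the most. Time passes only in rows, so rows that repeat a pose let the fingers close. It gives the time, the measured TCP pose, the force, the opening and the grip force at its end, in the units of the state.
- ctrl.get_obs(): the state, without advancing time (a new reading comes with each control period).
- ctrl.snapshot(name): name is "scene" or "top"; returns the picture (400x640x3 uint8, red, green, blue); there is no depth.
- ctrl.camera_params(name): a dict with "fx", "fy", "cx", "cy" (pixels), "cam_to_world" (4x4, takes a point from camera to world coordinates). Camera axes: x right, y up, looking along -z (the intrinsics and any distortion apply to the point x, -y, -z); pixel columns grow to the right and rows downward; lengths in m; the calibration is good to about 2 mm. A picture is of the moment at which its call begins. camera_params takes no time and is no camera call.
- ctrl.close_job(): hands the job in; it is judged then, once.
The state is a dict: "clock": time; "joint_pos": joint angles; "qvel": joint speeds; "tau": joint torques, N m; "tool_pos": TCP position; "orientation": TCP orientation; "force": force on the tool from outside, world axes, zero at the start; "moment": the same for the moment, N m; "opening": finger opening in m; "gripper_force": force on a finger pad.
Only numpy, scipy, OpenCV 4.12 (cv2) and the standard library are available. Lean on these libraries where they do the work, as an engineer would, in place of code of your own. Each camera call takes 0.05 s, during which the arm holds its last target. There are 200 camera calls.

## Working session

There is one attempt and no reset: what is moved stays moved. The work goes in short steps, Python scripts to look and compute and a tool call to move; the robot and the scene stay as the last step left them, time stands still between calls to the robot, and variables do not carry over. Pictures are saved under pics/ and viewed, at most 12 in all, crops included, and the job is handed in when it is done.

Besides the shell and the picture viewer there is one more tool, called after ">>>" as name(argument=value, ...), one argument or row to a line, values as JSON. apply_moves: Moves the arm, as the interface text tells. Its arguments: {"type":"object","properties":{"deltas":{"type":"array"}},"required":["deltas"]}

```bash
mkdir -p pics; python3 - <<'E'
from plant import ctrl
import cv2,json
for n in ("scene","top"):
    im=ctrl.snapshot(n); cv2.imwrite(f"pics/{n}0.png",im[:,:,::-1]); p=ctrl.camera_params(n); print(n,p)
print(ctrl.get_obs())
E
```

```text
scene {'fx': 379.5882868359815, 'fy': 379.5882868359815, 'cx': 325.6131650534833, 'cy': 195.2704233139356, 'cam_to_world': array([[-0.44014979,  0.66745213, -0.60064617,  0.02540899],
       [-0.89782465, -0.33710784,  0.28331819,  0.25823137],
       [-0.0133812 ,  0.66397738,  0.74763292,  0.69897415],
       [ 0.        ,  0.        ,  0.        ,  1.        ]])}
top {'fx': 488.42941708271064, 'fy': 488.42941708271064, 'cx': 321.02854436880585, 'cy': 198.38836490063045, 'cam_to_world': array([[ 0.0103911 ,  0.98672478, -0.1620686 ,  0.39418089],
       [-0.99976303,  0.01335236,  0.01719315, -0.00300026],
       [ 0.0191289 ,  0.16185154,  0.9866297 ,  0.98847679],
       [ 0.        ,  0.        ,  0.        ,  1.        ]])}
{'clock': 0.1, 'joint_pos': array([ 8.40585125e+01,  2.05862818e+01,  6.38508251e-01, -1.59186272e-02,
       -7.01385140e+01, -1.65069777e+01]), 'qvel': array([ 0.04397399, -0.12565252,  0.07814848,  0.18964269,  0.08949201,
       -0.03678123]), 'tau': array([-1.41344633e-03, -5.84164739e+01,  2.93752152e+01,  7.01564983e+00,
        1.01522266e-02, -5.13149485e-05]), 'tool_pos': array([0.25761637, 0.62341376, 0.22573006]), 'orientation': array([ 1.79913017e+02, -1.01703871e-02, -2.24538771e+01]), 'force': array([-0.10397572, -0.21747957, -0.46681534]), 'moment': array([ 0.0039586 , -0.00628584,  0.0074285 ]), 'gripper_force': 0.0, 'opening': 0.08768513125499597}
```

View pics/scene0.png

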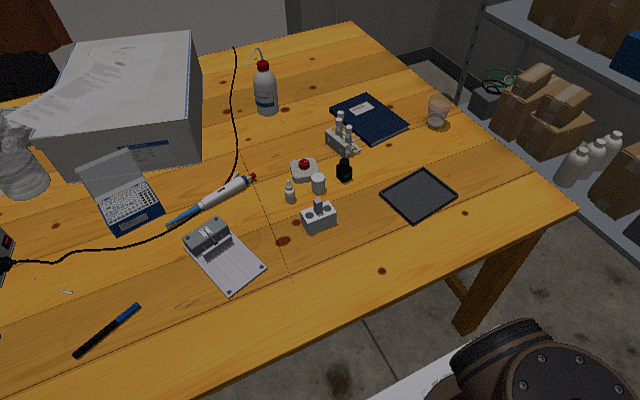

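View pics/top0.png

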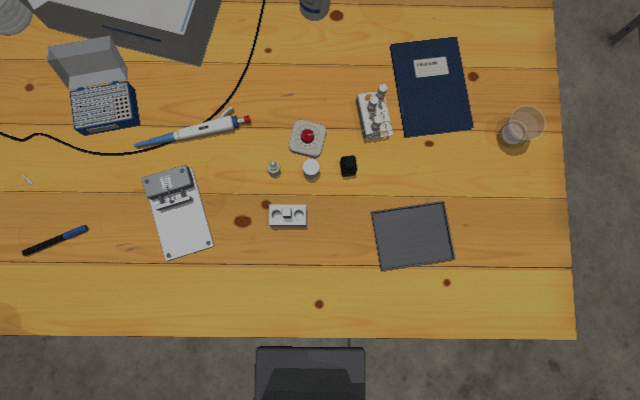

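The insert is at about top (287,215) and scene (319,217). The gauge is at top (178,212) with its housing on the far end, and the tray at top (412,236). The bottles and jar stand just beyond the insert. I'll enlarge both views for accurate corners.

```bash
python3 - <<'E'
import cv2
a=cv2.imread("pics/top0.png")[150:270,130:330]; cv2.imwrite("pics/topc.png",cv2.convertScaleAbs(cv2.resize(a,None,fx=4,fy=4,interpolation=cv2.INTER_CUBIC),alpha=1.1))
a=cv2.imread("pics/scene0.png")[155:305,170:370]; cv2.imwrite("pics/scenec.png",cv2.resize(a,None,fx=4,fy=4,interpolation=cv2.INTER_CUBIC))
E
```

```text
(no output)
```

View pics/topc.png

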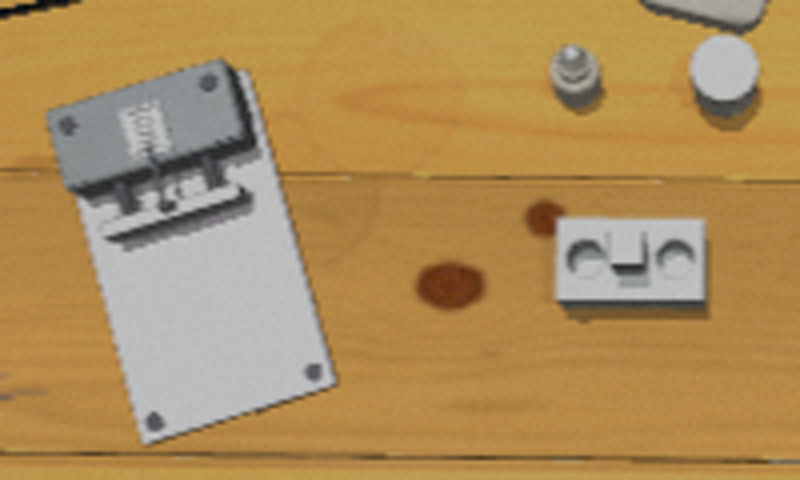

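View pics/scenec.png

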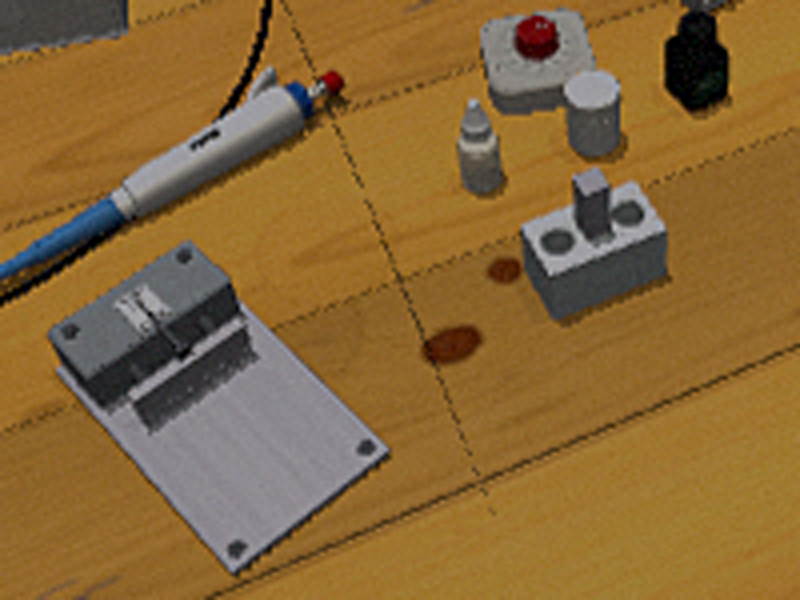

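The enlarged views show the following (crop pixels).

| Feature | Top crop | Scene crop |
|---|---|---|
| Insert block top face | (556,219), (706,219), (705,301) | (522,228), (636,183), (665,228), (548,274) |
| Post top | about (628,248) | about (590,181) |
| Bed, near corners | (145,444), (337,382) | (233,573), (388,453) |
| Bar top front edge | (106,237) to (250,196) | (135,403) to (247,320) |

Next I triangulate these.

```bash
cat > h.py <<'E'
import numpy as np, cv2
from plant import ctrl
P={n:ctrl.camera_params(n) for n in("scene","top")}
OFF={"top":(130,150),"scene":(170,155)}
def full(n,c): return (np.array(c)+.5)/4-.5+OFF[n]
def ray(n,uv):
    p=P[n];M=p["cam_to_world"]
    d=M[:3,:3]@np.array([(uv[0]-p["cx"])/p["fx"],-(uv[1]-p["cy"])/p["fy"],-1]);return M[:3,3],d
def plane(n,uv,z):
    o,d=ray(n,uv);return o+d*(z-o[2])/d[2]
def tri(a,b):
    o1,d1=ray("top",a);o2,d2=ray("scene",b)
    s=np.linalg.lstsq(np.c_[d1,-d2],o2-o1,rcond=None)[0]
    p,q=o1+s[0]*d1,o2+s[1]*d2;return (p+q)/2,np.linalg.norm(p-q)
E
python3 - <<'E'
from h import *
np.set_printoptions(precision=4,suppress=True)
T={"blkA":[(556,219),(522,228)],"blkB":[(706,219),(636,183)],"blkC":[(705,301),(665,228)],"blkD":[(555,300),(548,274)],
"post":[(628,248),(590,181)],"bedNL":[(145,444),(233,573)],"bedNR":[(337,382),(388,453)],"barL":[(106,237),(135,403)],"barR":[(250,196),(247,320)],
"screwL":[(154,422),(236,549)],"screwR":[(313,373),(366,447)],"hscL":[(67,125),(69,331)],"hscR":[(208,82),(184,256)],
"dropper":[(574,55),(473,103)],"jar":[(725,68),(592,88)]}
R={}
for k,(a,b) in T.items():
    R[k],e=tri(full("top",a),full("scene",b)); z={"b":.042}.get(k[0],0); print(k,R[k],round(e,4))
zz={"blk":.042,"pos":.082,"bed":.006,"bar":.034,"scr":.006,"hsc":.038}
for k,(a,b) in T.items():
    z=zz.get(k[:3])
    if z: print(k,"top",plane("top",full("top",a),z)[:2],"scene",plane("scene",full("scene",b),z)[:2])
for n,(x0,y0,x1,y1) in {"top":(350,180,480,290),"scene":(370,155,470,235)}.items():
    im=cv2.cvtColor(cv2.imread(f"pics/{n}0.png"),cv2.COLOR_BGR2HSV)[y0:y1,x0:x1]
    m=(im[...,1]<90).astype(np.uint8); c=max(cv2.findContours(m,0,1)[0],key=cv2.contourArea)
    r=cv2.boxPoints(cv2.minAreaRect(c)) if n=="top" else cv2.approxPolyDP(c,6,True)[:,0]
    print(n,"tray",[(u+[x0,y0],plane(n,u+[x0,y0],.014)[:2]) for u in r])
E
```

```text
blkA [0.536  0.0822 0.0415] 0.0018
blkB [0.5376 0.0095 0.0403] 0.0003
blkC [0.4974 0.0102 0.0437] 0.0019
blkD [0.4965 0.0823 0.0453] 0.0008
post [0.5175 0.0459 0.0814] 0.0012
bedNL [0.4264 0.2873 0.0046] 0.0006
bedNR [0.4585 0.1945 0.0006] 0.0007
barL [0.5262 0.3046 0.0314] 0.0005
barR [0.5477 0.2359 0.0347] 0.0036
screwL [0.437  0.2824 0.0071] 0.0001
screwR [0.4621 0.2046 0.0089] 0.0001
hscL [0.5803 0.3245 0.0399] 0.0003
hscR [0.6028 0.2564 0.0398] 0.0004
dropper [0.6135 0.0753 0.0665] 0.0024
jar [0.6124 0.0014 0.0461] 0.0003
blkA top [0.5364 0.0829] scene [0.535  0.0816]
blkB top [0.5374 0.0096] scene [0.5361 0.01  ]
blkC top [0.497  0.0094] scene [0.4991 0.0103]
blkD top [0.4966 0.0823] scene [0.4991 0.0818]
post top [0.5171 0.0453] scene [0.5174 0.0466]
bedNL top [0.4262 0.2866] scene [0.4257 0.2875]
bedNR top [0.458  0.1931] scene [0.4554 0.1952]
barL top [0.5258 0.3035] scene [0.5244 0.3046]
barR top [0.5471 0.2344] scene [0.5494 0.2374]
screwL top [0.4371 0.2828] scene [0.4376 0.2824]
screwR top [0.4624 0.2053] scene [0.4639 0.2043]
hscL top [0.5806 0.325 ] scene [0.582  0.3248]
hscR top [0.6033 0.2571] scene [0.6043 0.2562]
top tray [(array([371.0067, 211.2953]), array([ 0.5292, -0.1211])), (array([446.0268, 200.1812]), array([ 0.554 , -0.2739])), (array([455.5034, 264.1477]), array([ 0.4253, -0.2888])), (array([380.4832, 275.2617]), array([ 0.4019, -0.1391]))]
scene tray [(array([425, 168]), array([ 0.5448, -0.2701])), (array([379, 193]), array([ 0.5241, -0.1199])), (array([412, 225]), array([ 0.4079, -0.1354])), (array([456, 196]), array([ 0.4328, -0.2791]))]
```

The measurements agree with the given sizes, using table frame positions in m:
- **Insert:** centre (0.517, 0.046), long axis at 91°. Post top at 0.081.
- **Gauge:** yaw about 18.4°, bar face about (0.5366, 0.271).
- **Tray:** centre (0.4775, −0.2035), yaw about 8.5°.

I'll grasp with yaw −89°, closing across the insert's short axis.

```bash
cat > d.py <<'E'
import sys
from h import *
# target x y z yaw -> tool-frame delta (mm), turn (deg)
x,y,z,w=map(float,sys.argv[1:5]); o=ctrl.get_obs(); p=o["tool_pos"]; a=o["orientation"]
from scipy.spatial.transform import Rotation as R
M=R.from_euler("xyz",a,degrees=True); T=R.from_euler("xyz",[180,0,w],degrees=True)
print("t",round(o["clock"],2),"pos",p.round(4),"rpy",a.round(2),"F",o["force"].round(2),"open",round(o["opening"],4))
print("delta",(M.inv().apply(np.array([x,y,z])-p)*1000).round(1),"ang",(M.inv()*T).as_rotvec(degrees=True).round(2))
E
python3 d.py .517 .046 .15 -89
```

```text
t 0.1 pos [0.2576 0.6234 0.2257] rpy [ 1.7991e+02 -1.0000e-02 -2.2450e+01] F [-0.1  -0.22 -0.47] open 0.0877
delta [460.2 434.5  76.5] ang [ 7.000e-02 -6.000e-02  6.655e+01]
```

>>> apply_moves(
  deltas=[
    {"fingers":87,"delta_pos":[15,14,0],"angular":[0,0,2]},
    {"fingers":87,"delta_pos":[38,36,0],"angular":[0,0,6]},
    {"fingers":87,"delta_pos":[65,62,0],"angular":[0,0,10]},
    {"fingers":87,"delta_pos":[95,90,0],"angular":[0,0,15]},
    {"fingers":87,"delta_pos":[125,118,0],"angular":[0,0,20]},
    {"fingers":87,"delta_pos":[155,146,0],"angular":[0,0,25]},
    {"fingers":87,"delta_pos":[185,175,0],"angular":[0,0,30]},
    {"fingers":87,"delta_pos":[215,203,0],"angular":[0,0,35]},
    {"fingers":87,"delta_pos":[245,231,0],"angular":[0,0,40]},
    {"fingers":87,"delta_pos":[275,260,0],"angular":[0,0,45]},
  ],
)

```text
clock: 1.1
tool_pos: [0.4128, 0.2769, 0.2264]
orientation: [180.0, 0.0, -67.6]
force: [0.7, 1.5, 0.4]
opening: 0.087
gripper_force: 0.0
```

```bash
python3 d.py .517 .046 .15 -89
```

```text
t 1.1 pos [0.4128 0.2769 0.2264] rpy [179.99   0.   -67.64] F [0.66 1.47 0.41] open 0.087
delta [253.1  -8.5  76.4] ang [1.000e-02 0.000e+00 2.136e+01]
```

>>> apply_moves(
  deltas=[
    {"fingers":60,"delta_pos":[30,-1,6],"angular":[0,0,3]},
    {"fingers":60,"delta_pos":[65,-2,15],"angular":[0,0,6]},
    {"fingers":60,"delta_pos":[100,-3,25],"angular":[0,0,9]},
    {"fingers":60,"delta_pos":[135,-4,36],"angular":[0,0,12]},
    {"fingers":60,"delta_pos":[170,-5,48],"angular":[0,0,15]},
    {"fingers":60,"delta_pos":[205,-7,60],"angular":[0,0,18]},
    {"fingers":60,"delta_pos":[235,-8,70],"angular":[0,0,20]},
    {"fingers":60,"delta_pos":[249,-8.5,75],"angular":[0,0,21]},
    {"fingers":60,"delta_pos":[253,-8.5,76],"angular":[0,0,21.4]},
    {"fingers":60,"delta_pos":[253,-8.5,76],"angular":[0,0,21.4]},
  ],
)

```text
clock: 2.1
tool_pos: [0.5175, 0.048, 0.1504]
orientation: [180.0, -0.0, -88.9]
force: [-0.5, 0.9, -0.3]
opening: 0.0599
gripper_force: 0.0
```

```bash
python3 d.py .517 .046 .047 -89
```

```text
t 2.1 pos [0.5175 0.048  0.1504] rpy [ 1.7998e+02 -1.0000e-02 -8.8890e+01] F [-0.52  0.87 -0.34] open 0.0599
delta [  1.9   0.5 103.4] ang [ 0.02 -0.01  0.11]
```

>>> apply_moves(
  deltas=[
    {"fingers":60,"delta_pos":[0.5,0.5,0],"angular":[0,0,0]},
    {"fingers":60,"delta_pos":[1,0.5,15],"angular":[0,0,0]},
    {"fingers":60,"delta_pos":[1,0.5,32],"angular":[0,0,0]},
    {"fingers":60,"delta_pos":[1,0.5,50],"angular":[0,0,0]},
    {"fingers":60,"delta_pos":[1,0.5,68],"angular":[0,0,0]},
    {"fingers":60,"delta_pos":[1,0.5,83],"angular":[0,0,0]},
    {"fingers":60,"delta_pos":[1,0.5,94],"angular":[0,0,0]},
    {"fingers":60,"delta_pos":[1,0.5,100],"angular":[0,0,0]},
    {"fingers":60,"delta_pos":[1,0.5,102],"angular":[0,0,0]},
    {"fingers":60,"delta_pos":[1,0.5,102],"angular":[0,0,0]},
  ],
)

```text
clock: 3.1
tool_pos: [0.5172, 0.0474, 0.0488]
orientation: [-180.0, 0.0, -88.8]
force: [0.1, 0.4, -0.0]
opening: 0.0601
gripper_force: 0.0
```

```bash
python3 d.py .517 .046 .047 -89; python3 - <<'E'
from h import *
a=ctrl.snapshot("scene")[100:250,220:420,::-1]; cv2.imwrite("pics/s1.png",cv2.resize(a,None,fx=4,fy=4,interpolation=cv2.INTER_CUBIC))
E
```

```text
t 3.1 pos [0.5172 0.0474 0.0488] rpy [-179.98    0.    -88.82] F [ 0.06  0.38 -0.02] open 0.0601
delta [1.4 0.3 1.8] ang [-0.02  0.    0.18]
```

View pics/s1.png

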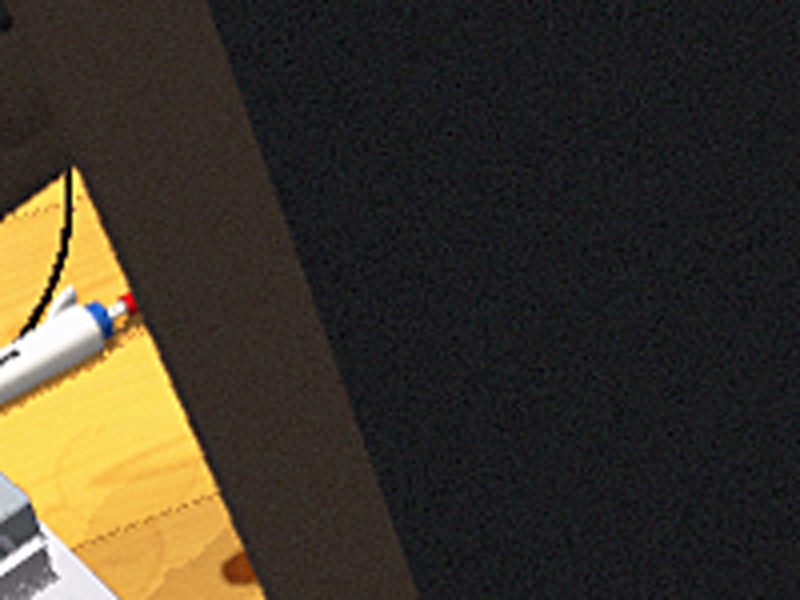

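The arm hides the insert in this view and only the edge of the gauge shows at lower left. I'll go by the measurements and close on the post.

>>> apply_moves(
  deltas=[
    {"fingers":60,"delta_pos":[1,0.3,1],"angular":[0,0,0]},
    {"fingers":40,"delta_pos":[1,0.3,1],"angular":[0,0,0]},
    {"fingers":26,"delta_pos":[1,0.3,1],"angular":[0,0,0]},
    {"fingers":20,"delta_pos":[1,0.3,1],"angular":[0,0,0]},
    {"fingers":14,"delta_pos":[1,0.3,1],"angular":[0,0,0]},
    {"fingers":10,"delta_pos":[1,0.3,1],"angular":[0,0,0]},
    {"fingers":10,"delta_pos":[1,0.3,1],"angular":[0,0,0]},
    {"fingers":10,"delta_pos":[1,0.3,1],"angular":[0,0,0]},
    {"fingers":10,"delta_pos":[1,0.3,1],"angular":[0,0,0]},
    {"fingers":10,"delta_pos":[1,0.3,1],"angular":[0,0,0]},
  ],
)

```text
clock: 4.15
tool_pos: [0.5167, 0.0461, 0.0474]
orientation: [180.0, -0.0, -88.9]
force: [-0.1, -0.3, -2.8]
opening: 0.0159
gripper_force: 30.0
```

```bash
python3 d.py .517 .046 .080 -89
```

```text
t 4.15 pos [0.5167 0.0461 0.0474] rpy [179.99  -0.   -88.85] F [-0.07 -0.28 -2.82] open 0.0159
delta [  0.1  -0.3 -32.6] ang [ 0.01 -0.    0.15]
```

Grip confirmed (15.9 mm, 30 N). Next I lift and carry it to the gauge.

>>> apply_moves(
  deltas=[
    {"fingers":10,"delta_pos":[0,0,-4],"angular":[0,0,0]},
    {"fingers":10,"delta_pos":[0,0,-12],"angular":[0,0,0]},
    {"fingers":10,"delta_pos":[0,0,-24],"angular":[0,0,0]},
    {"fingers":10,"delta_pos":[-5,0,-36],"angular":[0,0,0]},
    {"fingers":10,"delta_pos":[-20,1,-44],"angular":[0,0,-1]},
    {"fingers":10,"delta_pos":[-40,4,-50],"angular":[0,0,-3]},
    {"fingers":10,"delta_pos":[-62,7,-50],"angular":[0,0,-5]},
    {"fingers":10,"delta_pos":[-84,10,-50],"angular":[0,0,-7]},
    {"fingers":10,"delta_pos":[-102,13,-50],"angular":[0,0,-9]},
    {"fingers":10,"delta_pos":[-110,14,-50],"angular":[0,0,-10]},
  ],
)

```text
clock: 5.15
tool_pos: [0.5005, 0.1582, 0.0985]
orientation: [-179.9, 0.0, -78.6]
force: [0.1, -0.9, -2.5]
opening: 0.0155
gripper_force: 30.0
```

```bash
python3 d.py .4939 .2568 .080 -71.6; python3 - <<'E'
from h import *
a=ctrl.snapshot("scene")[130:280,200:400,::-1]; cv2.imwrite("pics/s2.png",cv2.resize(a,None,fx=4,fy=4,interpolation=cv2.INTER_CUBIC))
E
```

```text
t 5.15 pos [0.5005 0.1582 0.0985] rpy [-1.7993e+02  4.0000e-02 -7.8650e+01] F [ 0.05 -0.86 -2.49] open 0.0155
delta [-98.  -13.   18.5] ang [-0.08  0.04 -7.05]
```

View pics/s2.png

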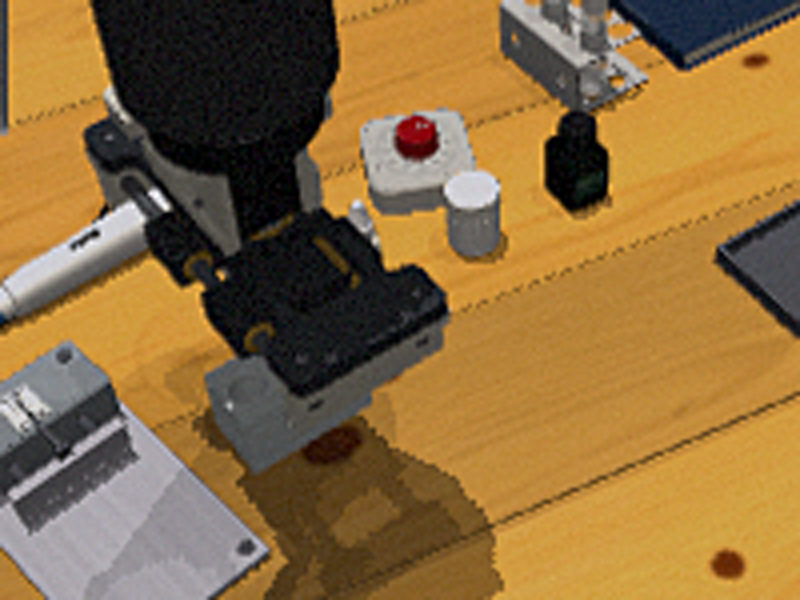

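The insert is held upright and clear, left hole near crop (240,390), and the bystanders are undisturbed. Continuing to a point in front of the bar.

>>> apply_moves(
  deltas=[
    {"fingers":10,"delta_pos":[-8,-1,0],"angular":[0,0,-0.5]},
    {"fingers":10,"delta_pos":[-22,-3,0],"angular":[0,0,-1.5]},
    {"fingers":10,"delta_pos":[-38,-5,4],"angular":[0,0,-2.5]},
    {"fingers":10,"delta_pos":[-54,-7,8],"angular":[0,0,-4]},
    {"fingers":10,"delta_pos":[-70,-9,12],"angular":[0,0,-5]},
    {"fingers":10,"delta_pos":[-84,-11,15],"angular":[0,0,-6]},
    {"fingers":10,"delta_pos":[-93,-12.5,17],"angular":[0,0,-6.7]},
    {"fingers":10,"delta_pos":[-98,-13,18.5],"angular":[0,0,-7]},
    {"fingers":10,"delta_pos":[-98,-13,18.5],"angular":[0,0,-7]},
    {"fingers":10,"delta_pos":[-98,-13,18.5],"angular":[0,0,-7]},
  ],
)

```text
clock: 6.2
tool_pos: [0.4942, 0.2542, 0.079]
orientation: [180.0, -0.0, -71.9]
force: [-0.6, -0.6, -3.2]
opening: 0.0159
gripper_force: 30.0
```

```bash
python3 d.py .4939 .2568 .0555 -71.6
```

```text
t 6.2 pos [0.4942 0.2542 0.079 ] rpy [ 1.7998e+02 -1.0000e-02 -7.1860e+01] F [-0.58 -0.55 -3.18] open 0.0159
delta [-2.6 -0.5 23.5] ang [ 0.02 -0.01 -0.26]
```

>>> apply_moves(
  deltas=[
    {"fingers":10,"delta_pos":[-1,0,3],"angular":[0,0,-0.2]},
    {"fingers":10,"delta_pos":[-2,0,8],"angular":[0,0,-0.2]},
    {"fingers":10,"delta_pos":[-2,0,13],"angular":[0,0,-0.2]},
    {"fingers":10,"delta_pos":[-2,0,18],"angular":[0,0,-0.2]},
    {"fingers":10,"delta_pos":[-2,0,21],"angular":[0,0,-0.2]},
    {"fingers":10,"delta_pos":[-2,0,23],"angular":[0,0,-0.2]},
    {"fingers":10,"delta_pos":[-2,0,23],"angular":[0,0,-0.2]},
    {"fingers":10,"delta_pos":[-2,0,23],"angular":[0,0,-0.2]},
  ],
)

```text
clock: 7.0
tool_pos: [0.4938, 0.2565, 0.0561]
orientation: [-180.0, 0.0, -71.6]
force: [-0.1, 0.2, -3.2]
opening: 0.0161
gripper_force: 30.0
```

```bash
python3 d.py .4939 .2568 .0555 -71.6; python3 - <<'E'
from h import *
for n,(x,y) in {"scene":(170,180),"top":(130,150)}.items():
    a=ctrl.snapshot(n)[y:y+120,x:x+160,::-1]; cv2.imwrite(f"pics/3{n}.png",cv2.resize(a,None,fx=5,fy=5,interpolation=cv2.INTER_CUBIC))
E
```

```text
t 7.0 pos [0.4938 0.2565 0.0561] rpy [-179.99    0.    -71.64] F [-0.14  0.22 -3.21] open 0.0161
delta [-0.3 -0.2  0.6] ang [-0.01  0.   -0.04]
```

View pics/3scene.png

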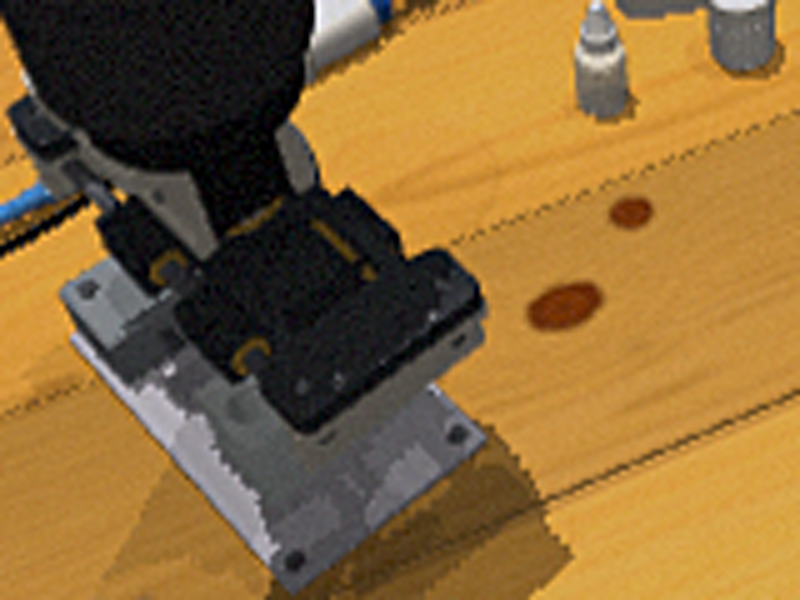

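The insert sits just over the bed in front of the bar, lined up with it. The left half of the bar shows near crop (150,350). Pushing runs along tool −y, with contact expected at about 25 mm.

>>> apply_moves(
  deltas=[
    {"fingers":10,"delta_pos":[0,-3,0],"angular":[0,0,0]},
    {"fingers":10,"delta_pos":[0,-8,0],"angular":[0,0,0]},
    {"fingers":10,"delta_pos":[0,-13,0],"angular":[0,0,0]},
    {"fingers":10,"delta_pos":[0,-17,0],"angular":[0,0,0]},
    {"fingers":10,"delta_pos":[0,-19,0],"angular":[0,0,0]},
    {"fingers":10,"delta_pos":[0,-20,0],"angular":[0,0,0]},
    {"fingers":10,"delta_pos":[0,-20,0],"angular":[0,0,0]},
    {"fingers":10,"delta_pos":[0,-20,0],"angular":[0,0,0]},
  ],
)

```text
clock: 7.9
tool_pos: [0.5126, 0.2625, 0.056]
orientation: [180.0, -0.0, -71.7]
force: [0.3, -0.4, -4.0]
opening: 0.0159
gripper_force: 30.0
```

```bash
cat > f.py <<'E'
from h import *
u=np.array([.949,.3157]); o=ctrl.get_obs(); p=o["tool_pos"]; r=p[:2]-[.5366,.271]
F=[]
for i in range(5):
    ctrl.snapshot("top"); F.append(ctrl.get_obs()["force"])
F=np.array(F)
o=ctrl.get_obs(); p=o["tool_pos"]; r=p[:2]-[.5366,.271]
print("t",o["clock"],"along",r@u,"lat",r@[-u[1],u[0]],"z",p[2],"rpy",o["orientation"].round(2),"Fu",(F[:,:2]@u).round(2),(F[:,:2]@u).mean().round(2),"Fz",F[:,2].mean().round(2),"jv",abs(o["qvel"]).max().round(2))
E
python3 f.py
```

```text
t 8.15 along -0.02535949501942752 lat -0.0003142700894313623 z 0.05612954566531275 rpy [-179.99    0.    -71.64] Fu [ 0.2  -0.44 -0.32  0.33 -1.59] -0.36 Fz -3.03 jv 0.15
```

>>> apply_moves(
  deltas=[
    {"fingers":10,"delta_pos":[0,-2,0],"angular":[0,0,0]},
    {"fingers":10,"delta_pos":[0,-4,0],"angular":[0,0,0]},
    {"fingers":10,"delta_pos":[0,-6,0],"angular":[0,0,0]},
    {"fingers":10,"delta_pos":[0,-8,0],"angular":[0,0,0]},
    {"fingers":10,"delta_pos":[0,-10,0],"angular":[0,0,0]},
    {"fingers":10,"delta_pos":[0,-10,0],"angular":[0,0,0]},
    {"fingers":10,"delta_pos":[0,-10,0],"angular":[0,0,0]},
  ],
)

```text
clock: 8.85
tool_pos: [0.522, 0.2656, 0.0559]
orientation: [180.0, -0.0, -71.7]
force: [-1.3, -0.3, -2.6]
opening: 0.0159
gripper_force: 30.0
```

```bash
sed -i 's/range(5)/range(10)/' f.py; python3 f.py
```

```text
t 9.35 along -0.015436166230063534 lat -0.0004591935967820228 z 0.055987552244807864 rpy [ 1.7999e+02 -1.0000e-02 -7.1650e+01] Fu [-2.24 -1.99 -1.11 -2.48 -1.48 -1.84 -1.32 -2.23 -1.89 -2.05] -1.86 Fz -3.66 jv 0.09
```

>>> apply_moves(
  deltas=[
    {"fingers":10,"delta_pos":[0,-1.5,0],"angular":[0,0,0]},
    {"fingers":10,"delta_pos":[0,-3,0],"angular":[0,0,0]},
    {"fingers":10,"delta_pos":[0,-4.3,0],"angular":[0,0,0]},
    {"fingers":10,"delta_pos":[0,-5,0],"angular":[0,0,0]},
    {"fingers":10,"delta_pos":[0,-5,0],"angular":[0,0,0]},
    {"fingers":10,"delta_pos":[0,-5,0],"angular":[0,0,0]},
    {"fingers":10,"delta_pos":[0,-5,0],"angular":[0,0,0]},
  ],
)

```text
clock: 10.05
tool_pos: [0.5269, 0.2673, 0.056]
orientation: [180.0, -0.0, -71.6]
force: [-1.4, -1.8, -2.7]
opening: 0.0157
gripper_force: 30.0
```

```bash
python3 f.py;python3 - <<'E'
from h import *
A=[]
for n,(x,y) in {"scene":(170,195),"top":(130,155)}.items():
    a=ctrl.snapshot(n)[y:y+100,x:x+80,::-1]; A.append(cv2.resize(a,None,fx=5,fy=5,interpolation=cv2.INTER_CUBIC))
cv2.imwrite("pics/4.png",np.hstack(A))
E
```

```text
t 10.55 along -0.010322959077248265 lat -0.00042975169185366607 z 0.05603542996139402 rpy [ 1.800e+02 -1.000e-02 -7.165e+01] Fu [-2.09 -1.7  -2.18 -2.58 -2.26 -2.71 -1.92 -1.96 -2.25 -2.52] -2.22 Fz -3.6 jv 0.13
```

View pics/4.png

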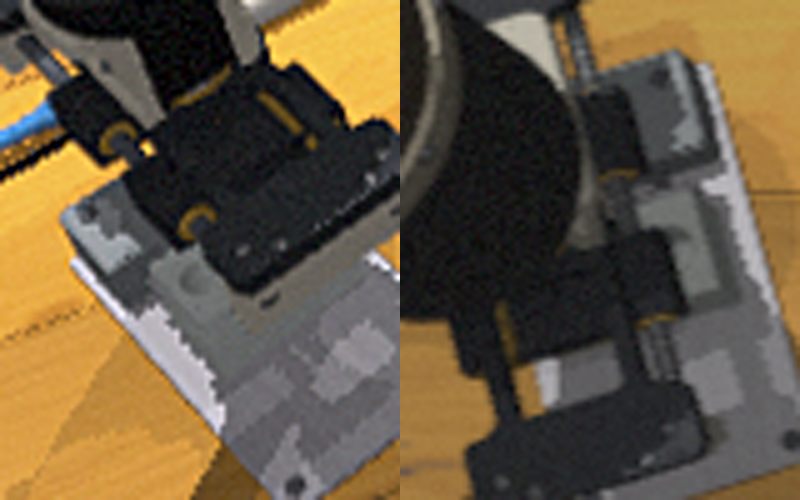

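The insert's long side lies flush and square on the bar in both views, block front-right corner near (688,185). Force and geometry put the bar at about 8 to 9.7 mm. I'll nudge 0.8 mm further, hold, then draw back.

>>> apply_moves(
  deltas=[
    {"fingers":10,"delta_pos":[0,-0.8,0],"angular":[0,0,0]},
    {"fingers":10,"delta_pos":[0,-0.8,0],"angular":[0,0,0]},
    {"fingers":10,"delta_pos":[0,-0.8,0],"angular":[0,0,0]},
    {"fingers":10,"delta_pos":[0,-0.8,0],"angular":[0,0,0]},
    {"fingers":10,"delta_pos":[0,-0.8,0],"angular":[0,0,0]},
  ],
)

```text
clock: 11.15
tool_pos: [0.5277, 0.2676, 0.056]
orientation: [180.0, -0.0, -71.6]
force: [-2.2, -1.6, -3.4]
opening: 0.0156
gripper_force: 30.0
```

```bash
python3 f.py
```

```text
t 11.65 along -0.009539898863427503 lat -0.0003892306330694879 z 0.05603628317968065 rpy [180.    -0.   -71.65] Fu [-2.07 -2.81 -2.61 -2.26 -1.99 -2.14 -2.31 -2.8  -2.87 -2.29] -2.41 Fz -3.88 jv 0.1
```

>>> apply_moves(
  deltas=[
    {"fingers":10,"delta_pos":[0,1,0],"angular":[0,0,0]},
    {"fingers":10,"delta_pos":[0,4,0],"angular":[0,0,0]},
    {"fingers":10,"delta_pos":[0,8,0],"angular":[0,0,0]},
    {"fingers":10,"delta_pos":[0,13,0],"angular":[0,0,0]},
    {"fingers":10,"delta_pos":[0,19,0],"angular":[0,0,0]},
    {"fingers":10,"delta_pos":[0,26,0],"angular":[0,0,0]},
    {"fingers":10,"delta_pos":[0,34,0],"angular":[0,0,0]},
    {"fingers":10,"delta_pos":[0,39,0],"angular":[0,0,0]},
    {"fingers":10,"delta_pos":[0,42,0],"angular":[0,0,0]},
    {"fingers":10,"delta_pos":[0,42,0],"angular":[0,0,0]},
  ],
)

```text
clock: 12.65
tool_pos: [0.4875, 0.2544, 0.0562]
orientation: [-180.0, 0.0, -71.6]
force: [0.7, 1.1, -3.2]
opening: 0.0159
gripper_force: 30.0
```

```bash
python3 f.py
```

```text
t 13.15 along -0.051449376962143634 lat -0.00038068036974281817 z 0.055987048700451916 rpy [180.    -0.   -71.66] Fu [ 0.04  1.04  0.42  0.24  0.1  -0.19  0.88  0.02 -0.17  0.71] 0.31 Fz -3.13 jv 0.04
```

Long side done: the bar went in about 10 mm at 2.5 N and sprang back. Now the quarter turn, 51 mm clear of the bar.

>>> apply_moves(
  deltas=[
    {"fingers":10,"delta_pos":[0,2,-2],"angular":[0,0,2]},
    {"fingers":10,"delta_pos":[0,5,-4],"angular":[0,0,6]},
    {"fingers":10,"delta_pos":[0,8,-4],"angular":[0,0,11]},
    {"fingers":10,"delta_pos":[0,8,-4],"angular":[0,0,17]},
    {"fingers":10,"delta_pos":[0,8,-4],"angular":[0,0,23]},
    {"fingers":10,"delta_pos":[0,8,-4],"angular":[0,0,29]},
    {"fingers":10,"delta_pos":[0,8,-4],"angular":[0,0,35]},
    {"fingers":10,"delta_pos":[0,8,-4],"angular":[0,0,41]},
    {"fingers":10,"delta_pos":[0,8,-4],"angular":[0,0,46]},
    {"fingers":10,"delta_pos":[0,8,-4],"angular":[0,0,50]},
  ],
)

```text
clock: 14.15
tool_pos: [0.4803, 0.2519, 0.0601]
orientation: [180.0, 0.0, -121.9]
force: [0.0, 0.1, -2.7]
opening: 0.0162
gripper_force: 30.0
```

>>> apply_moves(
  deltas=[
    {"fingers":10,"delta_pos":[0,0,0],"angular":[0,0,5]},
    {"fingers":10,"delta_pos":[0,0,0],"angular":[0,0,10]},
    {"fingers":10,"delta_pos":[0,0,0],"angular":[0,0,16]},
    {"fingers":10,"delta_pos":[0,0,0],"angular":[0,0,22]},
    {"fingers":10,"delta_pos":[0,0,0],"angular":[0,0,28]},
    {"fingers":10,"delta_pos":[0,0,0],"angular":[0,0,34]},
    {"fingers":10,"delta_pos":[0,0,0],"angular":[0,0,38]},
    {"fingers":10,"delta_pos":[0,0,0],"angular":[0,0,40]},
    {"fingers":10,"delta_pos":[0,0,0],"angular":[0,0,40]},
    {"fingers":10,"delta_pos":[0,0,0],"angular":[0,0,40]},
  ],
)

```text
clock: 15.15
tool_pos: [0.4803, 0.2519, 0.06]
orientation: [-180.0, -0.0, -161.6]
force: [0.0, 0.3, -3.1]
opening: 0.0162
gripper_force: 30.0
```

```bash
python3 f.py; python3 d.py .4789 .2518 .0560 -161.6;python3 - <<'E'
from h import *
A=[]
for n,(x,y) in {"scene":(170,195),"top":(130,155)}.items():
    a=ctrl.snapshot(n)[y:y+100,x:x+80,::-1]; A.append(cv2.resize(a,None,fx=5,fy=5,interpolation=cv2.INTER_CUBIC))
cv2.imwrite("pics/5.png",np.hstack(A))
E
```

```text
t 15.65 along -0.05948490501305542 lat -0.0003393542448211105 z 0.0600661471131633 rpy [-180.      0.   -161.64] Fu [ 0.26 -0.11  0.24  0.75 -0.34 -0.68  0.15  0.28 -0.44  0.15] 0.02 Fz -3.25 jv 0.08
t 15.65 pos [0.4803 0.2519 0.0601] rpy [-180.      0.   -161.64] F [-0.14  0.91 -3.56] open 0.0158
delta [1.3 0.3 4.1] ang [-0.    0.   -0.04]
```

View pics/5.png

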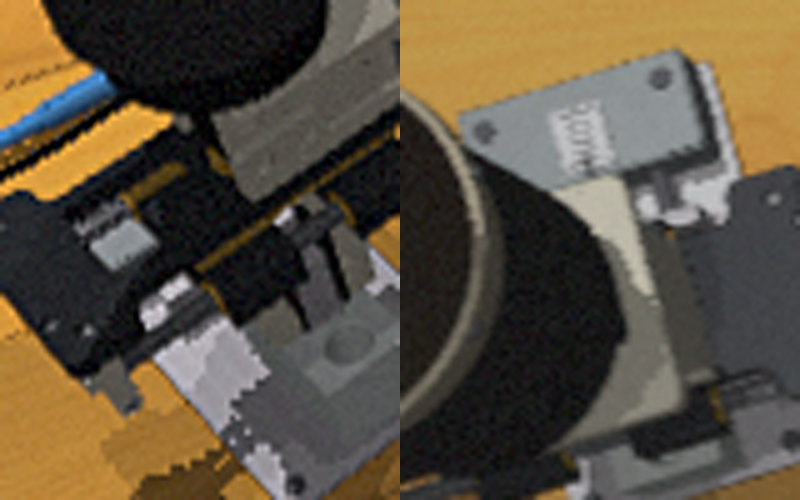

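The quarter turn worked: a short end now faces the bar (hole at crop (350,345)), and the bar is back out in the top view. Pushing now runs along tool −x, with contact expected at about 23 mm.

>>> apply_moves(
  deltas=[
    {"fingers":10,"delta_pos":[-3,0,2],"angular":[0,0,0]},
    {"fingers":10,"delta_pos":[-7,0,4],"angular":[0,0,0]},
    {"fingers":10,"delta_pos":[-12,0,4],"angular":[0,0,0]},
    {"fingers":10,"delta_pos":[-16,0,4],"angular":[0,0,0]},
    {"fingers":10,"delta_pos":[-19,0,4],"angular":[0,0,0]},
    {"fingers":10,"delta_pos":[-20,0,4],"angular":[0,0,0]},
    {"fingers":10,"delta_pos":[-20,0,4],"angular":[0,0,0]},
  ],
)

```text
clock: 16.45
tool_pos: [0.4993, 0.2582, 0.056]
orientation: [-180.0, -0.0, -161.7]
force: [0.4, 0.3, -3.1]
opening: 0.0157
gripper_force: 30.0
```

```bash
python3 f.py
```

```text
t 16.95 along -0.03952809531205088 lat -0.0003267688275470642 z 0.056128775991018516 rpy [ 1.8000e+02  1.0000e-02 -1.6164e+02] Fu [-0.63 -0.47 -0.27  0.59  0.31 -0.32 -0.19  0.33  0.14  0.84] 0.03 Fz -3.25 jv 0.07
```

>>> apply_moves(
  deltas=[
    {"fingers":10,"delta_pos":[-2,0,0],"angular":[0,0,0]},
    {"fingers":10,"delta_pos":[-4,0,0],"angular":[0,0,0]},
    {"fingers":10,"delta_pos":[-6,0,0],"angular":[0,0,0]},
    {"fingers":10,"delta_pos":[-7.5,0,0],"angular":[0,0,0]},
    {"fingers":10,"delta_pos":[-8.5,0,0],"angular":[0,0,0]},
    {"fingers":10,"delta_pos":[-8.5,0,0],"angular":[0,0,0]},
    {"fingers":10,"delta_pos":[-8.5,0,0],"angular":[0,0,0]},
  ],
)

```text
clock: 17.65
tool_pos: [0.5071, 0.2607, 0.0559]
orientation: [-180.0, -0.0, -161.7]
force: [-1.6, -0.0, -3.0]
opening: 0.0158
gripper_force: 30.0
```

```bash
python3 f.py
```

```text
t 18.15 along -0.031158223138500852 lat -0.00046064368687766065 z 0.05595085871986132 rpy [-1.7999e+02 -2.0000e-02 -1.6165e+02] Fu [-1.26 -1.43 -1.68 -2.1  -1.56 -1.48 -1.93 -2.51 -1.11 -1.77] -1.68 Fz -3.32 jv 0.12
```

Force (about 4.7 mm) and geometry (4.8 mm) agree. Going in another 5.3 mm.

>>> apply_moves(
  deltas=[
    {"fingers":10,"delta_pos":[-1.5,0,0],"angular":[0,0,0]},
    {"fingers":10,"delta_pos":[-3,0,0],"angular":[0,0,0]},
    {"fingers":10,"delta_pos":[-4.5,0,0],"angular":[0,0,0]},
    {"fingers":10,"delta_pos":[-5.4,0,0],"angular":[0,0,0]},
    {"fingers":10,"delta_pos":[-5.4,0,0],"angular":[0,0,0]},
    {"fingers":10,"delta_pos":[-5.4,0,0],"angular":[0,0,0]},
    {"fingers":10,"delta_pos":[-5.4,0,0],"angular":[0,0,0]},
    {"fingers":10,"delta_pos":[-5.4,0,0],"angular":[0,0,0]},
  ],
)

```text
clock: 18.95
tool_pos: [0.5123, 0.2625, 0.056]
orientation: [-180.0, -0.0, -161.7]
force: [-2.0, -0.6, -4.1]
opening: 0.0161
gripper_force: 30.0
```

```bash
python3 f.py
```

```text
t 19.45 along -0.02568826859202605 lat -0.0004240810992190959 z 0.055993019041648925 rpy [-1.7999e+02 -1.0000e-02 -1.6165e+02] Fu [-1.64 -2.68 -1.87 -3.42 -2.14 -3.41 -2.5  -2.77 -3.07 -2.56] -2.61 Fz -3.8 jv 0.08
```

The bar is in about 10 to 10.5 mm (2.6 N) and has been held about 0.9 s. Drawing back and lifting.

>>> apply_moves(
  deltas=[
    {"fingers":10,"delta_pos":[1,0,0],"angular":[0,0,0]},
    {"fingers":10,"delta_pos":[4,0,0],"angular":[0,0,0]},
    {"fingers":10,"delta_pos":[8,0,0],"angular":[0,0,0]},
    {"fingers":10,"delta_pos":[13,0,0],"angular":[0,0,0]},
    {"fingers":10,"delta_pos":[19,0,0],"angular":[0,0,0]},
    {"fingers":10,"delta_pos":[25,0,-4],"angular":[0,0,0]},
    {"fingers":10,"delta_pos":[30,0,-12],"angular":[0,0,0]},
    {"fingers":10,"delta_pos":[33,0,-24],"angular":[0,0,0]},
    {"fingers":10,"delta_pos":[34,0,-40],"angular":[0,0,0]},
    {"fingers":10,"delta_pos":[34,0,-55],"angular":[0,0,0]},
  ],
)

```text
clock: 20.45
tool_pos: [0.4802, 0.2521, 0.113]
orientation: [180.0, 0.1, -161.6]
force: [0.4, 0.3, -2.9]
opening: 0.0159
gripper_force: 30.0
```

```bash
python3 d.py .4775 -.2035 .110 -171.5
```

```text
t 20.45 pos [0.4802 0.2521 0.113 ] rpy [ 1.7997e+02  7.0000e-02 -1.6163e+02] F [ 0.44  0.29 -2.9 ] open 0.0159
delta [ 146.2 -431.5    2.5] ang [0.04 0.07 9.87]
```

>>> apply_moves(
  deltas=[
    {"fingers":10,"delta_pos":[3,-10,0],"angular":[0,0,0]},
    {"fingers":10,"delta_pos":[9,-28,0],"angular":[0,0,0.5]},
    {"fingers":10,"delta_pos":[17,-50,0],"angular":[0,0,1]},
    {"fingers":10,"delta_pos":[25,-74,0],"angular":[0,0,1.5]},
    {"fingers":10,"delta_pos":[34,-100,0],"angular":[0,0,2]},
    {"fingers":10,"delta_pos":[43,-126,0],"angular":[0,0,2.5]},
    {"fingers":10,"delta_pos":[52,-152,0],"angular":[0,0,3]},
    {"fingers":10,"delta_pos":[61,-178,0],"angular":[0,0,4]},
    {"fingers":10,"delta_pos":[70,-204,0],"angular":[0,0,5]},
    {"fingers":10,"delta_pos":[79,-230,0],"angular":[0,0,6]},
  ],
)

```text
clock: 21.45
tool_pos: [0.4763, 0.0063, 0.1106]
orientation: [-180.0, -0.1, -167.7]
force: [0.5, -0.3, -3.8]
opening: 0.0157
gripper_force: 30.0
```

```bash
python3 d.py .4775 -.2035 .110 -171.5
```

```text
t 21.45 pos [0.4763 0.0063 0.1106] rpy [-1.8000e+02 -7.0000e-02 -1.6775e+02] F [ 0.46 -0.33 -3.84] open 0.0157
delta [  43.3 -205.3    0.6] ang [-0.01 -0.07  3.75]
```

>>> apply_moves(
  deltas=[
    {"fingers":10,"delta_pos":[5,-26,0],"angular":[0,0,0.5]},
    {"fingers":10,"delta_pos":[11,-52,0],"angular":[0,0,1]},
    {"fingers":10,"delta_pos":[17,-78,0],"angular":[0,0,1.5]},
    {"fingers":10,"delta_pos":[23,-104,0],"angular":[0,0,2]},
    {"fingers":10,"delta_pos":[28,-130,0],"angular":[0,0,2.5]},
    {"fingers":10,"delta_pos":[33,-156,0],"angular":[0,0,3]},
    {"fingers":10,"delta_pos":[38,-180,0],"angular":[0,0,3.4]},
    {"fingers":10,"delta_pos":[41,-196,0],"angular":[0,0,3.7]},
    {"fingers":10,"delta_pos":[43,-204,0],"angular":[0,0,3.7]},
    {"fingers":10,"delta_pos":[43,-205,0],"angular":[0,0,3.7]},
  ],
)

```text
clock: 22.45
tool_pos: [0.4782, -0.2019, 0.1105]
orientation: [180.0, -0.1, -171.5]
force: [-0.2, -0.4, -3.4]
opening: 0.0155
gripper_force: 30.0
```

>>> apply_moves(
  deltas=[
    {"fingers":10,"delta_pos":[0,0,0],"angular":[0,0,0]},
    {"fingers":10,"delta_pos":[0,0,5],"angular":[0,0,0]},
    {"fingers":10,"delta_pos":[0,0,14],"angular":[0,0,0]},
    {"fingers":10,"delta_pos":[0,0,24],"angular":[0,0,0]},
    {"fingers":10,"delta_pos":[0,0,34],"angular":[0,0,0]},
    {"fingers":10,"delta_pos":[0,0,42],"angular":[0,0,0]},
    {"fingers":10,"delta_pos":[0,0,47],"angular":[0,0,0]},
    {"fingers":10,"delta_pos":[0,0,50],"angular":[0,0,0]},
    {"fingers":10,"delta_pos":[0,0,51],"angular":[0,0,0]},
    {"fingers":10,"delta_pos":[0,0,51],"angular":[0,0,0]},
  ],
)

```text
clock: 23.45
tool_pos: [0.4795, -0.2008, 0.0601]
orientation: [-180.0, 0.0, -171.3]
force: [0.5, -0.0, -3.3]
opening: 0.0157
gripper_force: 30.0
```

```bash
python3 d.py .4775 -.2035 .0504 -171.5; python3 f.py;python3 - <<'E'
from h import *
A=[]
for n,(x,y) in {"scene":(370,140),"top":(360,180)}.items():
    a=ctrl.snapshot(n)[y:y+110,x:x+100,::-1]; A.append(cv2.resize(a,None,fx=4,fy=4,interpolation=cv2.INTER_CUBIC))
cv2.imwrite("pics/6.png",np.hstack(A))
E
```

```text
t 23.45 pos [ 0.4795 -0.2008  0.0601] rpy [-1.8000e+02  1.0000e-02 -1.7135e+02] F [ 0.54 -0.03 -3.26] open 0.0157
delta [ 2.4 -2.3  9.7] ang [-0.    0.01  0.15]
t 23.95 along -0.2031915629132835 lat -0.429655501626394 z 0.060153713946538595 rpy [-1.8000e+02  1.0000e-02 -1.7135e+02] Fu [ 0.07  0.55  1.22 -0.35 -0.38 -0.5   0.36 -0.86  0.34  0.28] 0.07 Fz -3.12 jv 0.17
```

View pics/6.png

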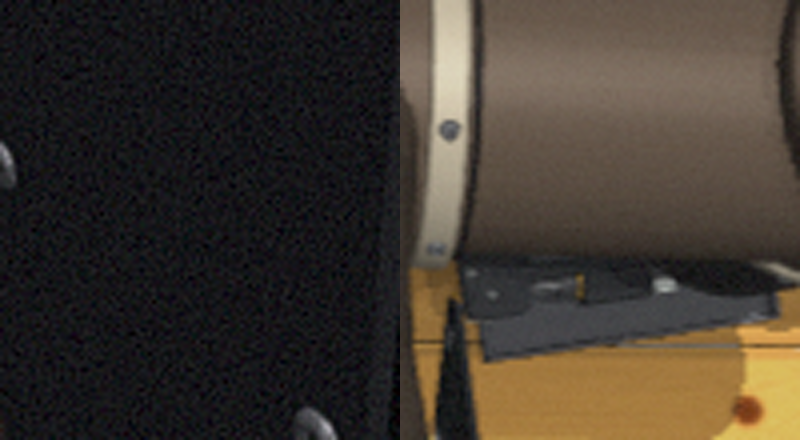

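The arm hides the tray interior here; only the tray's near edge shows in the top view. I'll lower slowly and watch Fz for touchdown.

>>> apply_moves(
  deltas=[
    {"fingers":10,"delta_pos":[1,-1,2],"angular":[0,0,0]},
    {"fingers":10,"delta_pos":[2,-2,4],"angular":[0,0,0]},
    {"fingers":10,"delta_pos":[2,-2,5.5],"angular":[0,0,0]},
    {"fingers":10,"delta_pos":[2,-2,6.8],"angular":[0,0,0]},
    {"fingers":10,"delta_pos":[2,-2,7.8],"angular":[0,0,0]},
    {"fingers":10,"delta_pos":[2,-2,8.5],"angular":[0,0,0]},
    {"fingers":10,"delta_pos":[2,-2,9],"angular":[0,0,0]},
    {"fingers":10,"delta_pos":[2,-2,9],"angular":[0,0,0]},
  ],
)

```text
clock: 24.85
tool_pos: [0.4778, -0.203, 0.051]
orientation: [-180.0, -0.0, -171.3]
force: [-0.6, -0.1, -3.5]
opening: 0.016
gripper_force: 30.0
```

```bash
python3 f.py
```

```text
t 25.35 along -0.20546956494386803 lat -0.4312723658799471 z 0.05107651017144914 rpy [ 180.      0.   -171.35] Fu [-0.09  0.05 -0.41 -0.1  -0.25 -0.31  0.28 -0.31  0.2   0.58] -0.04 Fz -2.9 jv 0.06
```

Still carrying the full weight. Lowering another 1.2 mm.

>>> apply_moves(
  deltas=[
    {"fingers":10,"delta_pos":[0,0,0.4],"angular":[0,0,0]},
    {"fingers":10,"delta_pos":[0,0,0.8],"angular":[0,0,0]},
    {"fingers":10,"delta_pos":[0,0,1.2],"angular":[0,0,0]},
    {"fingers":10,"delta_pos":[0,0,1.2],"angular":[0,0,0]},
    {"fingers":10,"delta_pos":[0,0,1.2],"angular":[0,0,0]},
  ],
)

```text
clock: 25.85
tool_pos: [0.4778, -0.2031, 0.0504]
orientation: [-180.0, 0.0, -171.3]
force: [-3.2, 1.7, 6.0]
opening: 0.0159
gripper_force: 30.0
```

```bash
python3 f.py
```

```text
t 26.35 along -0.2054596498902461 lat -0.4313647416531368 z 0.05039020637890311 rpy [-1.7999e+02  1.0000e-02 -1.7134e+02] Fu [-2.53 -2.37 -2.75 -1.83 -2.92 -1.84 -2.24 -3.32 -1.51 -2.23] -2.35 Fz 5.44 jv 0.02
```

Touchdown on the tray floor at TCP z 0.0504 (expected 0.0504). I'll ease off slightly and open.

>>> apply_moves(
  deltas=[
    {"fingers":10,"delta_pos":[0,0,-0.3],"angular":[0,0,0]},
    {"fingers":10,"delta_pos":[0,0,-0.5],"angular":[0,0,0]},
    {"fingers":18,"delta_pos":[0,0,-0.5],"angular":[0,0,0]},
    {"fingers":22,"delta_pos":[0,0,-0.5],"angular":[0,0,0]},
    {"fingers":28,"delta_pos":[0,0,-0.5],"angular":[0,0,0]},
    {"fingers":36,"delta_pos":[0,0,-0.5],"angular":[0,0,0]},
    {"fingers":44,"delta_pos":[0,0,-0.5],"angular":[0,0,0]},
    {"fingers":50,"delta_pos":[0,0,-0.5],"angular":[0,0,0]},
    {"fingers":50,"delta_pos":[0,0,-4],"angular":[0,0,0]},
    {"fingers":50,"delta_pos":[0,0,-10],"angular":[0,0,0]},
  ],
)

```text
clock: 27.35
tool_pos: [0.4775, -0.203, 0.0599]
orientation: [180.0, -0.0, -171.4]
force: [-0.0, -0.4, 0.3]
opening: 0.0495
gripper_force: 0.0
```

>>> apply_moves(
  deltas=[
    {"fingers":50,"delta_pos":[0,0,-10],"angular":[0,0,0]},
    {"fingers":50,"delta_pos":[0,0,-25],"angular":[0,0,0]},
    {"fingers":50,"delta_pos":[0,0,-45],"angular":[0,0,0]},
    {"fingers":50,"delta_pos":[0,0,-65],"angular":[0,0,0]},
    {"fingers":50,"delta_pos":[0,0,-85],"angular":[0,0,0]},
    {"fingers":50,"delta_pos":[0,20,-105],"angular":[0,0,0]},
    {"fingers":50,"delta_pos":[0,50,-120],"angular":[0,0,0]},
    {"fingers":50,"delta_pos":[0,85,-125],"angular":[0,0,0]},
    {"fingers":50,"delta_pos":[0,120,-125],"angular":[0,0,0]},
    {"fingers":50,"delta_pos":[0,150,-125],"angular":[0,0,0]},
  ],
)

```text
clock: 28.35
tool_pos: [0.455, -0.0534, 0.1862]
orientation: [180.0, 0.1, -171.3]
force: [1.3, 0.9, -0.8]
opening: 0.0499
gripper_force: 0.0
```

>>> apply_moves(
  deltas=[
    {"fingers":50,"delta_pos":[0,30,0],"angular":[0,0,0]},
    {"fingers":50,"delta_pos":[0,60,0],"angular":[0,0,0]},
    {"fingers":50,"delta_pos":[0,90,0],"angular":[0,0,0]},
    {"fingers":50,"delta_pos":[0,120,0],"angular":[0,0,0]},
    {"fingers":50,"delta_pos":[0,140,0],"angular":[0,0,0]},
    {"fingers":50,"delta_pos":[0,150,0],"angular":[0,0,0]},
    {"fingers":50,"delta_pos":[0,150,0],"angular":[0,0,0]},
  ],
)

```text
clock: 29.05
tool_pos: [0.4326, 0.0944, 0.1855]
orientation: [180.0, 0.1, -171.2]
force: [0.5, 0.1, -0.1]
opening: 0.0499
gripper_force: 0.0
```

```bash
python3 - <<'E'
from h import *
A=[]
for n,(x,y) in {"scene":(270,130),"top":(260,150)}.items():
    a=ctrl.snapshot(n)[y:y+130,x:x+200,::-1]; A.append(cv2.resize(a,None,fx=2,fy=2,interpolation=cv2.INTER_CUBIC))
cv2.imwrite("pics/7.png",np.hstack(A)); print(ctrl.get_obs()["clock"])
E
```

```text
29.15
```

View pics/7.png

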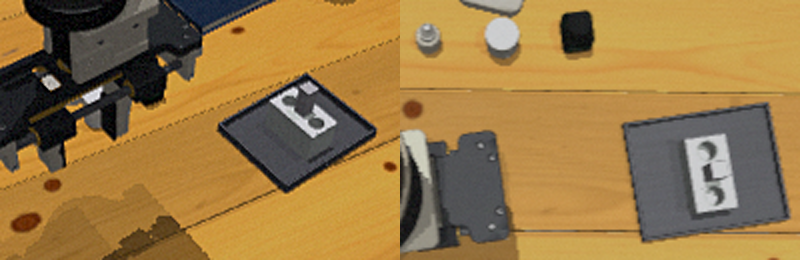

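The insert stands upright and centred in the tray (combo pixel (710,172)). The three bystanders are where they were, and the gripper is clear.

```bash
python3 -c "
from plant import ctrl
print(ctrl.close_job())"
```

```text
the job is handed in; nothing more can be done
None
```

The job is handed in at about 29 s: the long side and then a short end each pushed the bar in about 10 mm (estimated from contact force and position) and drew back, and the insert now stands upright in the tray with the bottles and jar untouched.

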